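# Change the cones on the thread rack for a three-colour tension test

## Robot

A 7-joint arm with a two-finger parallel gripper is mounted at the origin on a cart in front of the work surface, level with it; the furniture and walls round the work are solid. World frame = base frame: x ahead of the robot, y to its left, z up, the work surface at z = 0. Lengths are in m, angles in rad, forces in N, time in s.
With the tool pointing down it reaches from about 0.425 to 1.025 m from the base axis. Payload 9.4 kg.
Tool frame: the origin (TCP) lies at the very end of the fingers, on their centre line; the grasp point (between the pads) lies 19 mm behind it; z points along the fingers, y is the line along which they close (so a half turn about z gives the same grasp; the last joint's range is limited). The gripper opens to 93 mm and grips with 3 to 60 N. Pads are 15 mm wide; open, the fingers measure 128 mm over their backs; the gripper's body (75 mm by 188 mm) begins 65 mm behind the grasp point.
Start: joints at [-1.286, 0.599, -0.003, 1.599, 0.002, 0.943, -0.08], TCP at [0.257, 0.678, 0.219] pointing down, gripper open.
Joint ranges: [-2.57, 2.57], [-0.35, 1.97], [-1.29, 1.29], [0.11, 2.56], [-1.05, 4.19], [0.11, 1.86], [-2.63, 2.63]. Speed limits (rad/s): [2.22, 2.22, 3.01, 3.01, 3.14, 3.14, 3.14].

## Interface

Orientations are given as a rotation vector (axis times angle).
In Python, from cell import ctrl gives the robot as it stands.
- The arm moves only by the tool jog_arm, never from a script. Its argument "motion" is a list of rows, each an object with "gripper": the opening, from -1 (shut) to 1 (fully open); "slide": the shift along the tool's x, y, z in m, a list of three; "yaw": the turn about the tool's z in degrees. In form: [{"gripper": gripper, "slide": [dx, dy, dz], "yaw": yaw}, ...]. A call has exactly 5 rows; each row shifts and turns the commanded pose from where the row before left it, along the tool's axes as they then stand; what a row does not reach is not made up. A row lasts 1/10 s, in which the tool goes at most 50 mm and 8.59 degrees, less where a joint would pass 70% of its speed; a pose out of reach is approached as far as the arm can. A call with a gripper value outside its range is refused whole. The fingers move at their own pace and stop on an object; "force" is the grip in N (left out, the last holds). Time passes only in rows, so rows that do not move let the fingers close, or fill a call up. It gives the time, the measured TCP pose, the force, the opening and the grip force at its end, in the units of the state.
- ctrl.sense(): the state, without advancing time (a new reading comes with each control period).
- ctrl.capture(name): name is "side" or "top"; returns a dict with "image" (384x512x3 uint8, red, green, blue), "mtx" (3x3 intrinsics, pixels), "R" (3x3) and "t" (3): a world point X has camera coordinates R X + t. Camera axes: x right, y down, z forward; pixel columns grow to the right and rows downward; lengths in m; the calibration is good to about 2 mm. A picture is of the moment at which its call begins. There is no depth.
- ctrl.job_done(): hands the job in; it is judged then, once.
Trained networks look in a picture, given as the dict that the camera call returned (one of the last four; its "shot" number tells which), for a name from the list of things; names that differ only in an ending like _2 or _b are one class to them, and where a whole thing is asked for, a point or a joint stands for the part that bears it (a point fixed in the world has none). Each returns a list of dicts, best first, with "confidence" (0 to 1); they miss things now and then, are a little off and sometimes report something else, mostly with a low value. They report only what shows in the picture. A call takes as long as a camera call.
- ctrl.recognise(picture, name): "at" ([row, column] in pixels, amid what is visible of it).
The state is a dict: "t": time; "joint_pos": joint angles; "qvel": joint speeds; "effort": joint torques, N m; "eef_pos": TCP position; "tool_rot": TCP orientation; "force": force on the tool from outside, world axes, zero at the start; "torque": the same for the moment, N m; "grip_width": finger opening in m; "grasp_force": force on a finger pad.
Only numpy, scipy, OpenCV 4.12 (cv2) and the standard library are available. Lean on these libraries where they do the work, as an engineer would, in place of code of your own. Each camera call takes 0.05 s, during which the arm holds its last target. There are 200 camera calls.

## Task

Set up the white cone rack for a three-colour tension test on the overlock: put the cones of red, blue and green thread each upright over the pin of the holder of the same colour, fully down on the flange. The black cone from the last job still stands on one of those holders; return it to the store tray, upright on the bare cork disc of the empty compartment. Leave the white and the grey cone standing in the tray as they are.

Things in the scene. Friction and masses are not known exactly. Their poses are not given: they have to be found in the camera images.
- cone_red: Red thread cone with a white cap, on the table between rack and tray, loose, 59 mm wide at the foot, 120 mm tall, 0.11 to 0.23 kg; foot hollow, bore 40 mm wide at the underside, 32 mm at 56 mm up, solid above. Tapers evenly: 43 mm wide at 92 mm up, a good height to grip. Origin: centre of its underside, z up its axis.
- cone_blue: Dark blue thread cone with a green cap, on the table between rack and tray, loose, 65 mm wide at the foot, 130 mm tall, 0.11 to 0.23 kg; foot hollow, bore 40 mm wide at the underside, 32 mm at 56 mm up, solid above. Tapers evenly: 47 mm wide at 100 mm up, a good height to grip. Origin: centre of its underside, z up its axis.
- cone_green: Dark green thread cone with a yellow cap, on the table between rack and tray, loose, 57 mm wide at the foot, 115 mm tall, 0.11 to 0.23 kg; foot hollow, bore 40 mm wide at the underside, 32 mm at 56 mm up, solid above. Tapers evenly: 42 mm wide at 89 mm up, a good height to grip. Origin: centre of its underside, z up its axis.
- cone_black: Black thread cone with a white cap, standing on one of the holders at the start, loose, 59 mm wide at the foot, 120 mm tall, 0.11 to 0.23 kg; foot hollow, bore 40 mm wide at the underside, 32 mm at 56 mm up, solid above. Tapers evenly: 43 mm wide at 92 mm up, a good height to grip. Origin: centre of its underside, z up its axis.
- cone_white: White thread cone, stands in the wooden tray, loose, 65 mm wide at the foot, 125 mm tall, 0.11 to 0.23 kg; to be left there. Tapers evenly: 47 mm wide at 96 mm up, a good height to grip. Origin: centre of its underside, z up its axis.
- cone_grey: Grey thread cone with a green cap, stands in the wooden tray, loose, 62 mm wide at the foot, 125 mm tall, 0.11 to 0.23 kg; to be left there. Tapers evenly: 45 mm wide at 96 mm up, a good height to grip. Origin: centre of its underside, z up its axis.
- holder_red: Red plastic cone holder, one of three 76 mm apart in a row on the white rack (80 x 236 mm, top 10 mm above the table). Fixed. Origin: centre of its underside, on the rack's top; z up. Round flange 72 mm wide, 4 mm thick, on which the cone's foot rests; centring boss 26 mm wide to 10 mm up, tapering to 12 mm at 30 mm; steel pin 8 mm wide to 48 mm.
- holder_blue: Blue plastic cone holder, one of three 76 mm apart in a row on the white rack (80 x 236 mm, top 10 mm above the table). Fixed. Origin: centre of its underside, on the rack's top; z up. Round flange 72 mm wide, 4 mm thick, on which the cone's foot rests; centring boss 26 mm wide to 10 mm up, tapering to 12 mm at 30 mm; steel pin 8 mm wide to 48 mm.
- holder_green: Green plastic cone holder, one of three 76 mm apart in a row on the white rack (80 x 236 mm, top 10 mm above the table). Fixed. Origin: centre of its underside, on the rack's top; z up. Round flange 72 mm wide, 4 mm thick, on which the cone's foot rests; centring boss 26 mm wide to 10 mm up, tapering to 12 mm at 30 mm; steel pin 8 mm wide to 48 mm.
- free_place: Bare cork disc, 68 mm wide and 2 mm thick, in the empty compartment of the light wooden store tray (84 x 232 mm, walls 22 mm high and 4 mm thick; three compartments in a row, 76 mm apart, each 72 x 76 mm inside). Fixed. Origin: centre of the disc's underside, 4 mm above the table; a cone there stands on the disc's top.

How it is judged:
By the outcome, as a careful person would: the job done as asked, in the order asked, and still so for the second after the job is handed in, with the robot touching nothing.
It also fails if it takes over 93 s, if anything falls off the work surface, if the arm or the gripper's body presses on something with over 40 N, if the wrist force passes 120 N, or if a joint passes its speed limit or range.

## Working session

There is one attempt and no reset: what is moved stays moved. The work goes in short steps, Python scripts to look and compute and a tool call to move; the robot and the scene stay as the last step left them, time stands still between calls to the robot, and variables do not carry over. Pictures are saved under pics/ and viewed, at most 14 in all, crops included, and the job is handed in when it is done.

Besides the shell and the picture viewer there is one more tool, called by a JSON object that holds its "fn" and its "kwargs". jog_arm: Moves the arm, as the interface text tells. Its arguments: {"type":"object","properties":{"motion":{"type":"array"},"force":{"type":"number"}},"required":["motion"]}

```bash
mkdir -p pics; ls; cat > h.py <<'E'
import numpy as np, cv2
from cell import ctrl
def P(c): return c["mtx"]@np.hstack([c["R"],np.reshape(c["t"],(3,1))])
def tri(cs,px):  # px as [row,col]
    A=[]
    for c,p in zip(cs,px):
        M=P(c); A+= [p[1]*M[2]-M[0], p[0]*M[2]-M[1]]
    X=np.linalg.svd(np.array(A))[2][-1]; return X[:3]/X[3]
def onz(c,p,z):
    d=c["R"].T@np.linalg.solve(c["mtx"],[p[1],p[0],1]); o=-c["R"].T@np.ravel(c["t"])
    return o+d*(z-o[2])/d[2]
def proj(c,X):
    v=P(c)@np.append(X,1); return np.array([v[1]/v[2],v[0]/v[2]])
def save(c,n,box=None,s=1):
    im=c["image"][:,:,::-1]
    if box: im=im[box[0]:box[1],box[2]:box[3]]
    cv2.imwrite("pics/"+n,cv2.resize(im,None,fx=s,fy=s,interpolation=cv2.INTER_CUBIC))
E
python3 - <<'E'
from h import *
s=ctrl.sense(); print({k:np.round(v,3) for k,v in s.items()})
cs={n:ctrl.capture(n) for n in("side","top")}
for n,c in cs.items():
    save(c,n+"0.png",s=1.5); print(n,(-c["R"].T@np.ravel(c["t"])).round(3))
for o in "cone_red cone_blue cone_green cone_black cone_white cone_grey holder_red holder_blue holder_green free_place".split():
    for n,c in cs.items():
        r=ctrl.recognise(c,o); print(o,n,[(np.round(q["at"]).tolist(),round(q["confidence"],2),onz(c,q["at"],0.06 if "cone" in o else .01).round(3).tolist()) for q in r[:2]])
E
```

```text
pics
{'t': np.float64(0.0), 'joint_pos': array([-1.286,  0.6  , -0.003,  1.6  ,  0.002,  0.943, -0.08 ]), 'qvel': array([-0.001, -0.   , -0.   , -0.   , -0.002,  0.001, -0.001]), 'effort': array([ 0.0000e+00, -7.6503e+01,  1.4970e+00, -2.5235e+01, -5.2000e-02,
        1.7000e-02,  0.0000e+00]), 'eef_pos': array([0.256, 0.678, 0.218]), 'tool_rot': array([-5.65e-01, -3.09e+00,  3.00e-03]), 'force': array([ 1.322,  0.058, -0.113]), 'torque': array([ 0.009, -0.017, -0.035]), 'grasp_force': np.float64(0.0), 'grip_width': np.float64(0.093)}
side [ 1.101 -0.073  0.616]
top [ 0.401 -0.336  0.872]
cone_red side []
cone_red top [([124.0, 247.0], 0.72, [0.619, -0.324, 0.06])]
cone_blue side [([196.0, 259.0], 0.91, [0.524, -0.332, 0.06])]
cone_blue top [([176.0, 249.0], 0.56, [0.519, -0.326, 0.06])]
cone_green side [([161.0, 290.0], 0.57, [0.406, -0.317, 0.06])]
cone_green top [([240.0, 253.0], 0.6, [0.4, -0.331, 0.06])]
cone_black side [([206.0, 206.0], 0.9, [0.585, -0.408, 0.06]), ([240.0, 238.0], 0.22, [0.636, -0.322, 0.06])]
cone_black top [([141.0, 293.0], 0.96, [0.583, -0.409, 0.06])]
cone_white side [([172.0, 329.0], 0.98, [0.408, -0.238, 0.06])]
cone_white top [([238.0, 204.0], 0.71, [0.407, -0.241, 0.06])]
cone_grey side [([222.0, 303.0], 0.7, [0.556, -0.237, 0.06])]
cone_grey top [([156.0, 205.0], 0.95, [0.56, -0.244, 0.06])]
holder_red side [([178.0, 237.0], 0.73, [0.438, -0.42, 0.01]), ([240.0, 237.0], 0.53, [0.595, -0.346, 0.01])]
holder_red top []
holder_blue side [([238.0, 200.0], 0.71, [0.616, -0.408, 0.01]), ([177.0, 239.0], 0.37, [0.433, -0.418, 0.01])]
holder_blue top [([157.0, 289.0], 0.63, [0.563, -0.405, 0.01])]
holder_green side [([200.0, 227.0], 0.95, [0.507, -0.409, 0.01]), ([222.0, 301.0], 0.56, [0.51, -0.255, 0.01])]
holder_green top [([183.0, 293.0], 0.8, [0.511, -0.411, 0.01])]
free_place side [([218.0, 320.0], 0.65, [0.486, -0.227, 0.01])]
free_place top []
```

View pics/side0.png

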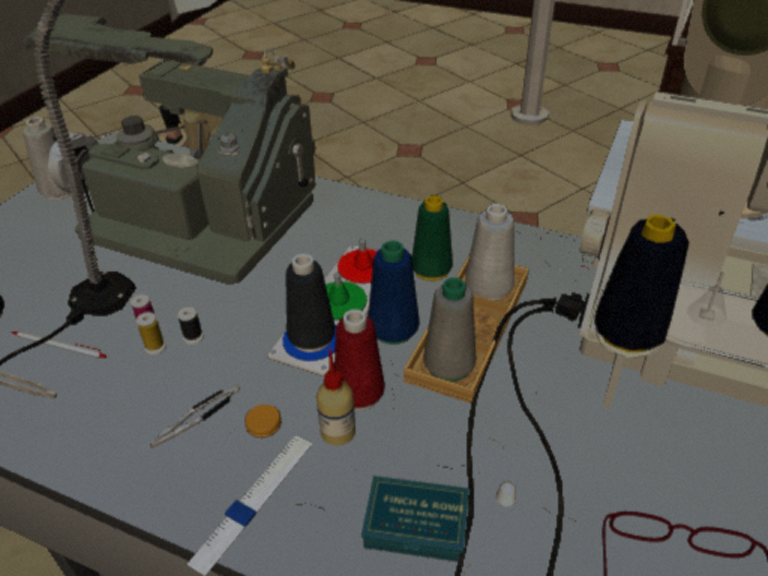

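View pics/top0.png

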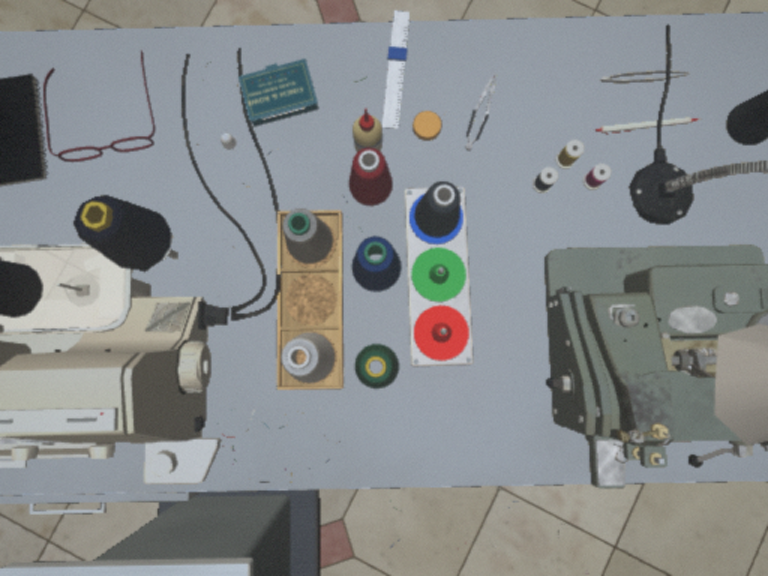

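The side view shows black on the blue holder (303,263 at 1.5x), the red pin at (362,240) and the green pin at (340,283). The loose cones stand between rack and tray, with a glue bottle beside red. The top view agrees, and the empty tray place is the middle one (310,300). Next I segment and triangulate.

```bash
python3 - <<'E'
from h import *
S=ctrl.capture("side");T=ctrl.capture("top")
# eye points (x,y) in 1.5x
eye=dict(red=((354,319),(369,160)),blue=((393,249),(375,251)),green=((434,202),(376,366)),black=((303,263),(443,193)),white=((496,212),(302,357)),grey=((455,287),(299,224)),ovcone=((660,228),(95,213)),pinG=((340,283),(439,272)),pinR=((362,240),(442,331)),bottle=((333,378),(366,117)))
for k,(a,b) in eye.items():
    X=tri([S,T],[np.array(a[::-1])/1.5,np.array(b[::-1])/1.5])
    print(k,X.round(4),"reproj",np.round([proj(S,X)-np.array(a[::-1])/1.5,proj(T,X)-np.array(b[::-1])/1.5],1).tolist())
hsv={n:cv2.cvtColor(c["image"],cv2.COLOR_RGB2HSV) for n,c in(("S",S),("T",T))}
for nm,c,key in(("side",S,"S"),("top",T,"T")):
    h=hsv[key]
    for col,lo,hi in(("red",(0,200,170),(6,255,255)),("green",(55,180,110),(70,255,255)),("blue",(105,180,120),(125,255,255))):
        m=cv2.inRange(h,lo,hi); n,l,st,ce=cv2.connectedComponentsWithStats(m)
        i=1+np.argmax(st[1:,4]); cn=max(cv2.findContours((l==i).astype(np.uint8),0,1)[0],key=len)
        e=cv2.fitEllipse(cv2.convexHull(cn)); print(nm,col,st[i].tolist(),np.round(e[0],1),np.round(e[1],1),onz(c,e[0][::-1],.014).round(4))
save(T,"t1.png",(80,265,175,325),3.2); save(S,"s1.png",(120,285,175,360),3.6)
E
```

```text
red [ 0.634  -0.3233  0.118 ] reproj [[-0.0, -0.2], [0.1, -0.2]]
blue [ 0.5235 -0.3275  0.1292] reproj [[-0.0, -0.6], [0.3, -0.6]]
green [ 0.3939 -0.3261  0.1127] reproj [[-0.0, -0.4], [0.2, -0.5]]
black [ 0.5884 -0.4071  0.1327] reproj [[-0.0, -0.4], [0.2, -0.4]]
white [ 0.4054 -0.2427  0.1264] reproj [[0.0, -0.9], [0.3, -1.0]]
grey [ 0.5572 -0.2411  0.1276] reproj [[0.0, -0.5], [0.2, -0.5]]
ovcone [ 0.5474 -0.0595  0.2482] reproj [[0.0, -0.2], [0.0, -0.2]]
pinG [ 0.5094 -0.4073  0.0414] reproj [[-0.0, -0.4], [0.2, -0.4]]
pinR [ 0.4349 -0.409   0.057 ] reproj [[0.0, 0.4], [-0.2, 0.5]]
bottle [ 0.6958 -0.3193  0.0927] reproj [[-0.1, -0.9], [0.3, -0.7]]Traceback (most recent call last):
  File "<stdin>", line 13, in <module>
    return _wrapfunc(a, 'argmax', axis=axis, out=out, **kwds)
    return bound(*args, **kwds)
ValueError: attempt to get argmax of an empty sequence
```

```bash
python3 - <<'E'
from h import *
S=ctrl.capture("side");T=ctrl.capture("top")
for nm,c in(("side",S),("top",T)):
    im=c["image"].astype(int)
    for col,k in(("red",0),("green",1),("blue",2)):
        o=np.delete(im,k,2).max(2); m=((im[:,:,k]>110)&(im[:,:,k]>1.7*o)).astype(np.uint8)
        n,l,st,ce=cv2.connectedComponentsWithStats(m)
        if n<2: print(nm,col,"none");continue
        i=1+np.argmax(st[1:,4]); cn=max(cv2.findContours((l==i).astype(np.uint8),0,1)[0],key=len)
        e=cv2.fitEllipse(cv2.convexHull(cn)); print(nm,col,st[i].tolist(),np.round(e[0],1),np.round(e[1],1),onz(c,e[0][::-1],.014).round(4))
# tray/rack corners by eye in top (1.5x): 
for q,z in (((277,212),.022),((343,211),.022),((343,388),.022),((278,388),.022),((405,190),.01),((464,188),.01),((472,364),.01),((412,366),.01)):
    print(q,onz(T,np.array(q[::-1])/1.5,z).round(4))
save(T,"t1.png",(80,265,175,325),3.2); save(S,"s1.png",(120,285,175,360),3.6)
E
```

```text
side red [225, 166, 26, 23, 438] [240.1 176.6] [22.9 30.8] [ 0.436 -0.414  0.014]Traceback (most recent call last):
  File "<stdin>", line 10, in <module>
cv2.error: OpenCV(4.12.0) /io/opencv/modules/imgproc/src/shapedescr.cpp:361: error: (-201:Incorrect size of input array) There should be at least 5 points to fit the ellipse in function 'fitEllipseNoDirect'
```

```bash
python3 - <<'E'
from h import *
S=ctrl.capture("side");T=ctrl.capture("top")
save(T,"t1.png",(80,265,175,325),3.2); save(S,"s1.png",(120,285,175,360),3.6)
for q,z in (((277,212),.022),((343,211),.022),((343,388),.022),((278,388),.022),((405,190),.01),((464,188),.01),((472,364),.01),((412,366),.01)):
    print(q,onz(T,np.array(q[::-1])/1.5,z).round(4))
print(T["image"][183,285],T["image"][221,290],T["image"][155,280],S["image"][200,222])
for nm,c in(("side",S),("top",T)):
    im=c["image"].astype(int)
    for col,k in(("red",0),("green",1),("blue",2)):
        o=np.delete(im,k,2).max(2); m=((im[:,:,k]>90)&(im[:,:,k]>1.4*o)).astype(np.uint8)
        n,l,st,ce=cv2.connectedComponentsWithStats(m)
        i=1+np.argmax(st[1:,4]); cn=max(cv2.findContours((l==i).astype(np.uint8),0,1)[0],key=len)
        if len(cn)<9: print(nm,col,"none");continue
        e=cv2.fitEllipse(cv2.convexHull(cn)); print(nm,col,st[i].tolist(),np.round(e[0],1),np.round(e[1],1),onz(c,e[0][::-1],.014).round(4))
E
```

```text
(277, 212) [ 0.5965 -0.1999  0.022 ]
(343, 211) [ 0.5958 -0.2866  0.022 ]
(343, 388) [ 0.3666 -0.2834  0.022 ]
(278, 388) [ 0.3682 -0.2007  0.022 ]
(405, 190) [ 0.6252 -0.3691  0.01  ]
(464, 188) [ 0.6261 -0.4478  0.01  ]
(472, 364) [ 0.3933 -0.4495  0.01  ]
(412, 366) [ 0.3923 -0.3721  0.01  ]
[ 72 154  88] [130  46  45] [ 64 103 193] [16 87 26]
side red [225, 165, 26, 24, 467] [240.1 176.7] [23.2 31.6] [ 0.4364 -0.4138  0.014 ]
side green [221, 188, 24, 25, 267] [231.7 200.6] [21.7 26.5] [ 0.5089 -0.3975  0.014 ]
side blue [188, 221, 35, 20, 239] [205.3 227.7] [24.7 35.2] [ 0.5937 -0.4094  0.014 ]
top red [276, 203, 37, 38, 1059] [293.8 221.5] [36.6 36.9] [ 0.4348 -0.4101  0.014 ]
top green [275, 165, 35, 36, 940] [292.  182.6] [35.1 35.4] [ 0.5109 -0.4091  0.014 ]
top blue [273, 130, 36, 33, 271] [290.4 144.8] [34.3 35.4] [ 0.5865 -0.4084  0.014 ]
```

View pics/t1.png

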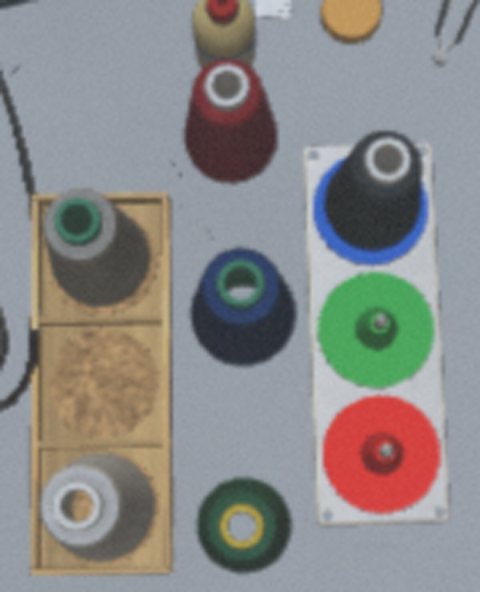

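View pics/s1.png

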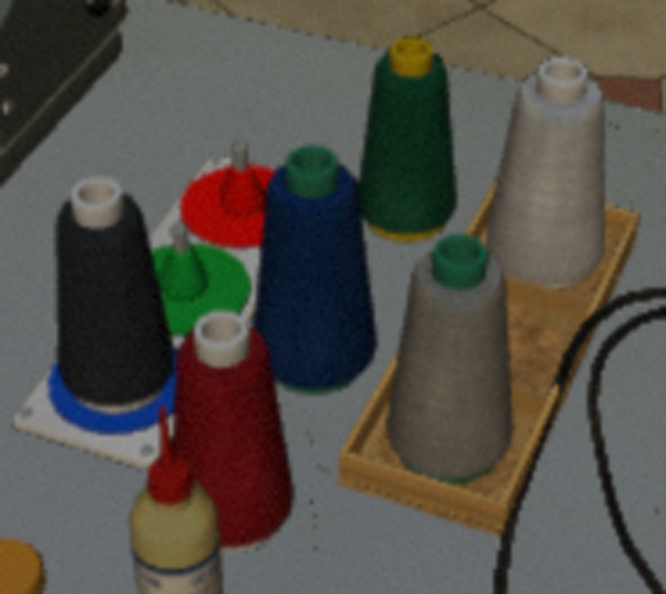

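The views agree. Measured positions (x, y): holders red (.435,-.410), green (.511,-.409) and blue (.587,-.408), and the free place (.4815,-.242). Cap tops come out at 0.118, 0.129, 0.113 and 0.133 m, as expected. Now I lift and sweep across.

{"fn": "jog_arm", "kwargs": {"motion": [{"gripper":0.5,"slide":[0,0,-0.05],"yaw":0},{"gripper":0.5,"slide":[0,0,-0.05],"yaw":0},{"gripper":0.5,"slide":[0,0,-0.05],"yaw":0},{"gripper":0.5,"slide":[0,0,-0.05],"yaw":0},{"gripper":0.5,"slide":[-0.049,-0.002,0],"yaw":4}]}}

```text
t: 1.9
eef_pos: [0.2953, 0.6643, 0.4269]
tool_rot: [-0.656, -3.069, -0.02]
force: [0.0, 1.0, -1.1]
grip_width: 0.0702
grasp_force: 0.0
```

{"fn": "jog_arm", "kwargs": {"motion": [{"gripper":0.5,"slide":[-0.049,-0.002,0],"yaw":4},{"gripper":0.5,"slide":[-0.049,-0.002,0],"yaw":4},{"gripper":0.5,"slide":[-0.049,-0.002,0],"yaw":4},{"gripper":0.5,"slide":[-0.049,-0.002,0],"yaw":4},{"gripper":0.5,"slide":[-0.049,-0.002,0],"yaw":4}]}}

```text
t: 2.4
eef_pos: [0.5029, 0.5174, 0.4185]
tool_rot: [1.199, 2.904, 0.0]
force: [-0.4, 0.9, 0.1]
grip_width: 0.0697
grasp_force: 0.0
```

```bash
python3 - <<'E'
from h import *
s=ctrl.sense(); print(s["t"],np.round(s["joint_pos"],2),s["eef_pos"].round(3),s["tool_rot"].round(3))
S=ctrl.capture("side");T=ctrl.capture("top")
print("foot",tri([S,T],[np.array((342,628))/1.5,np.array((252,148))/1.5]))
# overlock knob on right side near (200,370) top
for q in((208,370),(215,315),(220,440)): print([onz(T,np.array(q[::-1])/1.5,z).round(3).tolist() for z in(.05,.15,.25)])
E
```

```text
2.4 [-0.97  0.47  0.15  1.35 -0.07  1.33 -0.03] [0.503 0.517 0.418] [1.199 2.904 0.   ]
foot [ 0.53450203 -0.05738117  0.09516035]
[[0.393, -0.119, 0.05], [0.394, -0.145, 0.15], [0.395, -0.172, 0.25]]
[[0.461, -0.127, 0.05], [0.453, -0.152, 0.15], [0.446, -0.178, 0.25]]
[[0.308, -0.134, 0.05], [0.319, -0.159, 0.15], [0.331, -0.183, 0.25]]
```

{"fn": "jog_arm", "kwargs": {"motion": [{"gripper":0.5,"slide":[-0.049,-0.002,0],"yaw":4.1},{"gripper":0.5,"slide":[-0.049,-0.002,0],"yaw":4.1},{"gripper":0.5,"slide":[-0.049,-0.002,0],"yaw":4.1},{"gripper":0.5,"slide":[-0.049,-0.002,0],"yaw":4.1},{"gripper":0.5,"slide":[-0.049,-0.002,0],"yaw":4.1}]}}

```text
t: 3.0
eef_pos: [0.6413, 0.3168, 0.4185]
tool_rot: [1.696, 2.644, 0.0]
force: [0.3, 0.1, -0.5]
grip_width: 0.0693
grasp_force: 0.0
```

{"fn": "jog_arm", "kwargs": {"motion": [{"gripper":0.5,"slide":[-0.049,-0.002,0],"yaw":4.1},{"gripper":0.5,"slide":[-0.049,-0.002,0],"yaw":4.1},{"gripper":0.5,"slide":[-0.049,-0.002,0],"yaw":4.1},{"gripper":0.5,"slide":[-0.049,-0.002,0],"yaw":4.1},{"gripper":0.5,"slide":[-0.049,-0.002,0],"yaw":4.1}]}}

```text
t: 3.5
eef_pos: [0.7007, 0.0801, 0.4186]
tool_rot: [2.14, 2.3, 0.0]
force: [0.4, 0.4, -0.7]
grip_width: 0.0699
grasp_force: 0.0
```

{"fn": "jog_arm", "kwargs": {"motion": [{"gripper":0.5,"slide":[-0.049,0,0],"yaw":4.1},{"gripper":0.5,"slide":[-0.049,0,0],"yaw":0},{"gripper":0.5,"slide":[-0.049,0,0],"yaw":0},{"gripper":0.5,"slide":[-0.049,0,0],"yaw":0},{"gripper":0.5,"slide":[-0.049,0,0],"yaw":0}]}}

```text
t: 4.0
eef_pos: [0.7045, -0.1647, 0.4189]
tool_rot: [2.217, 2.225, 0.001]
force: [1.2, 0.0, -0.0]
grip_width: 0.0699
grasp_force: 0.0
```

```bash
cat >> h.py <<'E'
from scipy.spatial.transform import Rotation as Ro
def to(x,y,z,ang=None):
    "slide in tool axes and yaw to bring TCP to x,y,z with tool y at world angle ang (deg)"
    s=ctrl.sense(); R=Ro.from_rotvec(s["tool_rot"]).as_matrix()
    d=R.T@(np.array([x,y,z])-s["eef_pos"]); a=np.degrees(np.arctan2(R[1,1],R[0,1]))
    print("t",round(float(s["t"]),2),"pos",s["eef_pos"].round(4),"tooly",round(a,2),"tilt",np.round(R[:2,2],4),"slide",d.round(4),"yaw",None if ang is None else round((a-ang+180)%360-180,2),"w",s["grip_width"].round(4),"J",np.round(s["joint_pos"],2),"F",np.round(s["force"],1))
E
python3 -c "
from h import *
to(.5875,-.4075,.014+.092-.019,0)"
```

```text
Traceback (most recent call last):
  File "h.py", line 23, in to
    print("t",round(float(s["t"]),2),"pos",s["eef_pos"].round(4),"tooly",round(a,2),"tilt",np.round(R[:2,2],4),"slide",d.round(4),"yaw",None if ang is None else round((a-ang+180)%360-180,2),"w",s["grip_width"].round(4),"J",np.round(s["joint_pos"],2),"F",np.round(s["force"],1))
                                                                                                                                                                                                  ^^^^^^^^^^^^^^^^^^^^^
AttributeError: 'float' object has no attribute 'round'
```

{"fn": "jog_arm", "kwargs": {"motion": [{"gripper":0.5,"slide":[-0.0405,-0.0195,0.02],"yaw":0.2},{"gripper":0.5,"slide":[-0.0405,-0.0195,0.02],"yaw":0},{"gripper":0.5,"slide":[-0.0405,-0.0195,0.02],"yaw":0},{"gripper":0.5,"slide":[-0.0405,-0.0195,0.02],"yaw":0},{"gripper":0.5,"slide":[-0.0405,-0.0195,0.02],"yaw":0}]}}

```text
t: 4.5
eef_pos: [0.6064, -0.3668, 0.3181]
tool_rot: [2.221, 2.221, 0.0]
force: [0.5, 0.7, -0.3]
grip_width: 0.0699
grasp_force: 0.0
```

{"fn": "jog_arm", "kwargs": {"motion": [{"gripper":0.5,"slide":[-0.0405,-0.0195,0.02],"yaw":0},{"gripper":0.5,"slide":[0,0,0.04],"yaw":0},{"gripper":0.5,"slide":[0,0,0.04],"yaw":0},{"gripper":0.5,"slide":[0,0,0.03],"yaw":0},{"gripper":0.5,"slide":[0,0,0],"yaw":0}]}}

```text
t: 5.0
eef_pos: [0.586, -0.4043, 0.1843]
tool_rot: [-2.216, -2.216, 0.002]
force: [-0.8, 0.1, -0.4]
grip_width: 0.0699
grasp_force: 0.0
```

```bash
sed -i 's/s\["grip_width"\].round(4)/round(float(s["grip_width"]),4)/' h.py
python3 -c "
from h import *
to(.5875,-.4075,.014+.092-.019,0)"
```

```text
t 5.0 pos [ 0.586  -0.4043  0.1843] tooly -0.0 tilt [-0.006  0.004] slide [-0.0036  0.002   0.0973] yaw -0.0 w 0.0699 J [ 0.29  0.65  0.38  1.67 -0.3   0.89  0.8 ] F [-0.8  0.1 -0.4]
```

{"fn": "jog_arm", "kwargs": {"motion": [{"gripper":0.5,"slide":[-0.003,0.0015,0.035],"yaw":0},{"gripper":0.5,"slide":[0,0,0.03],"yaw":0},{"gripper":0.5,"slide":[0,0,0.02],"yaw":0},{"gripper":0.5,"slide":[0,0,0.012],"yaw":0},{"gripper":0.5,"slide":[0,0,0],"yaw":0}], "force": 25}}

```text
t: 5.5
eef_pos: [0.5894, -0.4089, 0.0915]
tool_rot: [-2.221, -2.221, 0.0]
force: [0.4, -0.0, -0.3]
grip_width: 0.0696
grasp_force: 0.0
```

```bash
python3 -c "
from h import *
to(.5875,-.4075,.014+.092-.019,0)
T=ctrl.capture('top');S=ctrl.capture('side')
save(S,'s2.png',(120,285,140,330),3.6)
"
```

```text
t 5.5 pos [ 0.5894 -0.4089  0.0915] tooly -0.0 tilt [-0.0006  0.0005] slide [ 0.0014 -0.0019  0.0045] yaw -0.0 w 0.0696 J [ 0.33  0.75  0.33  1.73 -0.34  0.72  0.84] F [ 0.4 -0.  -0.3]
```

View pics/s2.png

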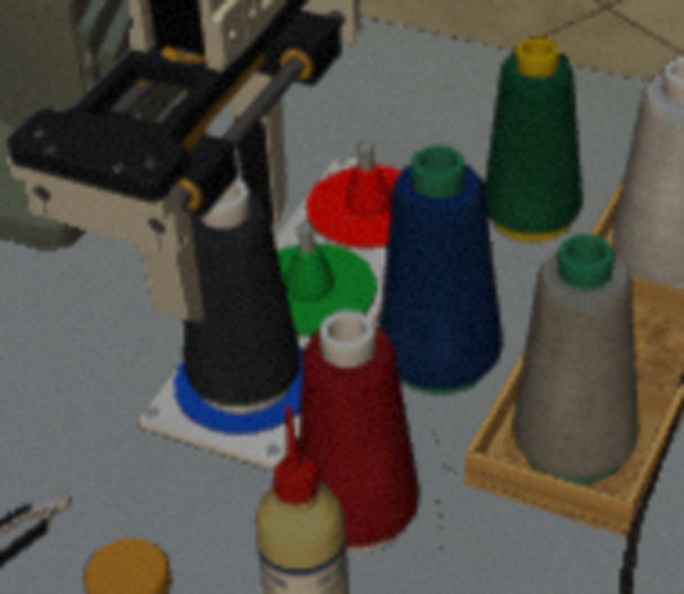

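The fingers straddle the black cone (about 230,280 in the crop). Closing and lifting.

{"fn": "jog_arm", "kwargs": {"motion": [{"gripper":0.5,"slide":[0.0014,-0.0015,0.004],"yaw":0},{"gripper":-1,"slide":[0,0,0],"yaw":0},{"gripper":-1,"slide":[0,0,0],"yaw":0},{"gripper":-1,"slide":[0,0,0],"yaw":0},{"gripper":-1,"slide":[0,0,0],"yaw":0}], "force": 25}}

```text
t: 6.1
eef_pos: [0.5877, -0.4079, 0.088]
tool_rot: [2.222, 2.221, 0.0]
force: [-0.5, 0.7, 1.1]
grip_width: 0.0451
grasp_force: 24.9
```

{"fn": "jog_arm", "kwargs": {"motion": [{"gripper":-1,"slide":[0,0,0],"yaw":0},{"gripper":-1,"slide":[0,0,-0.01],"yaw":0},{"gripper":-1,"slide":[0,0,-0.02],"yaw":0},{"gripper":-1,"slide":[0,0,-0.02],"yaw":0},{"gripper":-1,"slide":[0,0,0],"yaw":0}]}}

```text
t: 6.6
eef_pos: [0.5888, -0.4089, 0.1406]
tool_rot: [2.219, 2.218, 0.001]
force: [1.4, -0.4, -1.8]
grip_width: 0.0452
grasp_force: 24.8
```

```bash
python3 -c "
from h import *
to(.4815,-.242,.29,0);print(ctrl.sense()['torque'])"
```

```text
t 6.6 pos [ 0.5888 -0.4089  0.1406] tooly -0.04 tilt [ 0.0037 -0.0024] slide [ 0.1664 -0.1069 -0.1502] yaw -0.04 w 0.0452 J [ 0.31  0.69  0.36  1.7  -0.32  0.8   0.82] F [ 1.4 -0.4 -1.8]
[-0.09412863  0.0678598   0.02209746]
```

{"fn": "jog_arm", "kwargs": {"motion": [{"gripper":-1,"slide":[0,0,-0.03],"yaw":0},{"gripper":-1,"slide":[0,0,-0.04],"yaw":0},{"gripper":-1,"slide":[0,0,-0.04],"yaw":0},{"gripper":-1,"slide":[0.015,-0.0095,0],"yaw":0},{"gripper":-1,"slide":[0.03,-0.02,0],"yaw":0}]}}

```text
t: 7.1
eef_pos: [0.5588, -0.3642, 0.2481]
tool_rot: [2.221, 2.217, -0.0]
force: [-0.4, 0.7, -1.7]
grip_width: 0.0451
grasp_force: 24.8
```

{"fn": "jog_arm", "kwargs": {"motion": [{"gripper":-1,"slide":[0.035,-0.0225,0],"yaw":0},{"gripper":-1,"slide":[0.035,-0.0225,0],"yaw":0},{"gripper":-1,"slide":[0.03,-0.02,0],"yaw":0},{"gripper":-1,"slide":[0.02,-0.0115,0],"yaw":0},{"gripper":-1,"slide":[0,0,0],"yaw":0}]}}

```text
t: 7.6
eef_pos: [0.48, -0.2395, 0.2471]
tool_rot: [-2.217, -2.222, -0.001]
force: [1.2, -1.0, -1.5]
grip_width: 0.0453
grasp_force: 24.8
```

```bash
python3 -c "
from h import *
to(.4815,-.242,.08,0)
S=ctrl.capture('side');T=ctrl.capture('top')
# black cone foot check by picture
save(S,'s3.png',(60,260,160,390),2.9)
"
```

```text
t 7.6 pos [ 0.48   -0.2395  0.2471] tooly 0.12 tilt [-0.0016  0.0024] slide [-0.0029  0.0018  0.1671] yaw 0.12 w 0.0453 J [ 0.04  0.36  0.44  2.02 -0.21  0.81  0.6 ] F [ 1.2 -1.  -1.5]
```

View pics/s3.png

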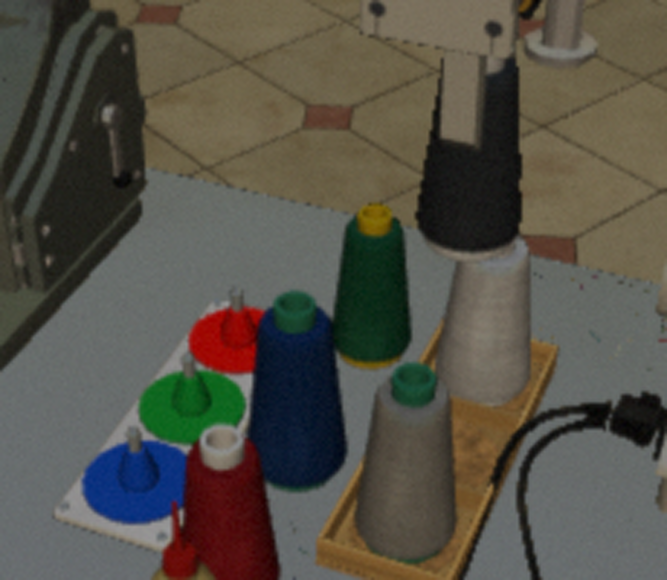

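Black is held upright above the free compartment and all three pins are clear. Lowering.

{"fn": "jog_arm", "kwargs": {"motion": [{"gripper":-1,"slide":[-0.002,0.001,0.03],"yaw":0.1},{"gripper":-1,"slide":[0,0,0.04],"yaw":0},{"gripper":-1,"slide":[0,0,0.04],"yaw":0},{"gripper":-1,"slide":[0,0,0.03],"yaw":0},{"gripper":-1,"slide":[0,0,0.015],"yaw":0}]}}

```text
t: 8.2
eef_pos: [0.4822, -0.2455, 0.0895]
tool_rot: [-2.223, -2.216, 0.003]
force: [0.5, -0.1, -2.4]
grip_width: 0.0448
grasp_force: 24.8
```

{"fn": "jog_arm", "kwargs": {"motion": [{"gripper":-1,"slide":[0,0,0.003],"yaw":0},{"gripper":-1,"slide":[0,0,0],"yaw":0},{"gripper":-1,"slide":[0,0,0],"yaw":0},{"gripper":-1,"slide":[0,0,0],"yaw":0},{"gripper":-1,"slide":[0,0,0],"yaw":0}]}}

```text
t: 8.7
eef_pos: [0.4833, -0.2449, 0.0905]
tool_rot: [2.223, 2.218, 0.001]
force: [0.4, -0.4, -1.1]
grip_width: 0.045
grasp_force: 24.8
```

```bash
python3 -c "
from h import *
to(.4815,-.242,.08,0)"
```

```text
t 8.7 pos [ 0.4833 -0.2449  0.0905] tooly -0.12 tilt [ 0.0016 -0.0006] slide [ 0.0029 -0.0019  0.0105] yaw -0.12 w 0.045 J [ 0.17  0.59  0.29  2.14 -0.37  0.46  0.74] F [ 0.4 -0.4 -1.1]
```

{"fn": "jog_arm", "kwargs": {"motion": [{"gripper":-1,"slide":[0.0025,-0.0018,0.004],"yaw":0},{"gripper":-1,"slide":[0,0,0.003],"yaw":0},{"gripper":-1,"slide":[0,0,0.002],"yaw":0},{"gripper":-1,"slide":[0,0,0.001],"yaw":0},{"gripper":-1,"slide":[0,0,0],"yaw":0}]}}

```text
t: 9.2
eef_pos: [0.4809, -0.2423, 0.0798]
tool_rot: [-2.224, -2.219, -0.0]
force: [-1.3, -0.8, 2.2]
grip_width: 0.0452
grasp_force: 25.0
```

{"fn": "jog_arm", "kwargs": {"motion": [{"gripper":0.2,"slide":[0,0,0],"yaw":0},{"gripper":0.2,"slide":[0,0,0],"yaw":0},{"gripper":0.2,"slide":[0,0,0],"yaw":0},{"gripper":0.2,"slide":[0,0,0],"yaw":0},{"gripper":0.2,"slide":[0,0,-0.01],"yaw":0}]}}

```text
t: 9.7
eef_pos: [0.4805, -0.2419, 0.0891]
tool_rot: [-2.223, -2.218, 0.001]
force: [0.9, 0.2, 0.2]
grip_width: 0.0557
grasp_force: 0.0
```

{"fn": "jog_arm", "kwargs": {"motion": [{"gripper":0.2,"slide":[0,0,-0.03],"yaw":0},{"gripper":0.2,"slide":[0,0,-0.04],"yaw":0},{"gripper":0.2,"slide":[0,0,-0.05],"yaw":0},{"gripper":0.5,"slide":[0,0,0],"yaw":0},{"gripper":0.5,"slide":[0,0,0],"yaw":0}]}}

```text
t: 10.2
eef_pos: [0.4815, -0.2422, 0.2113]
tool_rot: [2.222, 2.218, 0.003]
force: [-0.3, 0.5, -0.4]
grip_width: 0.0665
grasp_force: 0.0
```

```bash
python3 -c "
from h import *
to(.634,-.3233,.1,-90)
S=ctrl.capture('side');T=ctrl.capture('top')
save(S,'s4.png',(120,285,140,330),3.6)
for c,n in((S,'s'),(T,'t')):
  for o in ('cone_black','cone_red','holder_blue'):
    print(n,o,[(np.round(q['at']).tolist(),round(q['confidence'],2),onz(c,q['at'],.066 if 'bl' in o else .06).round(3).tolist()) for q in ctrl.recognise(c,o)[:1]])
"
```

```text
t 10.2 pos [ 0.4815 -0.2422  0.2113] tooly -0.11 tilt [ 0.0031 -0.0006] slide [-0.0808  0.1523  0.1118] yaw 89.89 w 0.0665 J [ 0.05  0.41  0.43  2.05 -0.25  0.72  0.64] F [-0.3  0.5 -0.4]
s cone_black [([187.0, 319.0], 0.88, [0.467, -0.239, 0.066])]
s cone_red [([238.0, 238.0], 0.83, [0.632, -0.323, 0.06])]
s holder_blue [([224.0, 206.0], 0.63, [0.63, -0.383, 0.066])]
t cone_black [([198.0, 215.0], 0.65, [0.48, -0.263, 0.066])]
t cone_red [([123.0, 249.0], 0.73, [0.62, -0.329, 0.06])]
t holder_blue [([142.0, 292.0], 0.91, [0.58, -0.406, 0.066])]
```

View pics/s4.png

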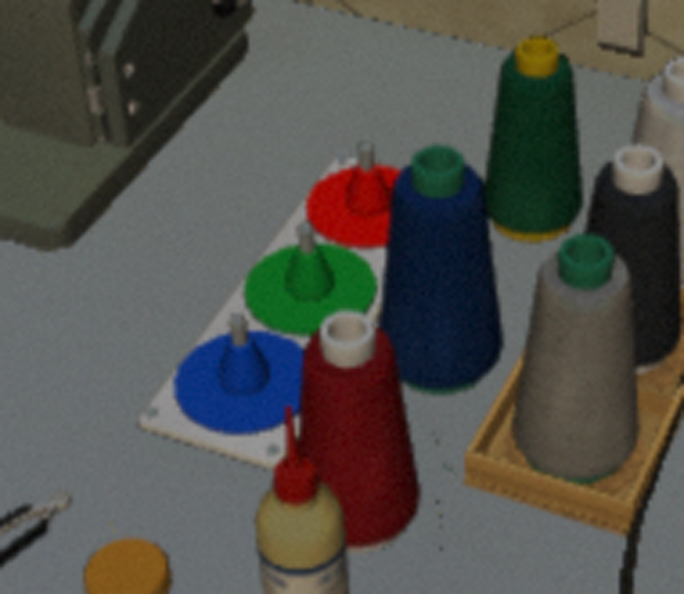

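Black stands in the middle compartment (crop 640,270), with its foot on the cork. Next is red.

{"fn": "jog_arm", "kwargs": {"motion": [{"gripper":0.5,"slide":[-0.016,0.03,0],"yaw":0},{"gripper":0.5,"slide":[-0.016,0.03,0],"yaw":0},{"gripper":0.5,"slide":[-0.016,0.03,0],"yaw":0},{"gripper":0.5,"slide":[-0.016,0.03,0],"yaw":0},{"gripper":0.5,"slide":[-0.016,0.03,0],"yaw":0}]}}

```text
t: 11.1
eef_pos: [0.6318, -0.3231, 0.2089]
tool_rot: [-2.223, -2.218, 0.001]
force: [-0.3, -1.1, -0.4]
grip_width: 0.0699
grasp_force: 0.0
```

{"fn": "jog_arm", "kwargs": {"motion": [{"gripper":0.5,"slide":[0,0,0],"yaw":8.2},{"gripper":0.5,"slide":[0,0,0],"yaw":8.2},{"gripper":0.5,"slide":[0,0,0],"yaw":8.2},{"gripper":0.5,"slide":[0,0,0],"yaw":8.2},{"gripper":0.5,"slide":[0,0,0],"yaw":8.2}]}}

```text
t: 11.6
eef_pos: [0.6306, -0.3225, 0.2089]
tool_rot: [-2.864, -1.291, 0.001]
force: [0.3, 0.5, -0.0]
grip_width: 0.0699
grasp_force: 0.0
```

{"fn": "jog_arm", "kwargs": {"motion": [{"gripper":0.5,"slide":[0,0,0],"yaw":8.2},{"gripper":0.5,"slide":[0,0,0],"yaw":8.2},{"gripper":0.5,"slide":[0,0,0],"yaw":8.2},{"gripper":0.5,"slide":[0,0,0],"yaw":8.2},{"gripper":0.5,"slide":[0,0,0],"yaw":8.2}]}}

```text
t: 12.1
eef_pos: [0.6307, -0.3225, 0.209]
tool_rot: [-3.135, -0.206, 0.001]
force: [0.3, -0.1, 0.1]
grip_width: 0.07
grasp_force: 0.0
```

{"fn": "jog_arm", "kwargs": {"motion": [{"gripper":0.5,"slide":[0,0,0],"yaw":8},{"gripper":0.5,"slide":[0,0,0.02],"yaw":0},{"gripper":0.5,"slide":[0,0,0.02],"yaw":0},{"gripper":0.5,"slide":[0,0,0],"yaw":0},{"gripper":0.5,"slide":[0,0,0],"yaw":0}]}}

```text
t: 12.6
eef_pos: [0.6306, -0.3227, 0.1694]
tool_rot: [-3.142, 0.004, 0.002]
force: [0.1, -0.7, -0.3]
grip_width: 0.0698
grasp_force: 0.0
```

```bash
python3 -c "
from h import *
to(.634,-.3233,.073,-90)"
```

```text
t 12.6 pos [ 0.6306 -0.3227  0.1694] tooly -90.14 tilt [-0.0011  0.0001] slide [0.0035 0.0006 0.0964] yaw -0.14 w 0.0698 J [-0.07  0.77  0.82  1.72 -0.67  0.96 -0.56] F [ 0.1 -0.7 -0.3]
```

{"fn": "jog_arm", "kwargs": {"motion": [{"gripper":0.5,"slide":[0.0035,0.0005,0.03],"yaw":0},{"gripper":0.5,"slide":[0,0,0.03],"yaw":0},{"gripper":0.5,"slide":[0,0,0.025],"yaw":0},{"gripper":0.5,"slide":[0,0,0.0115],"yaw":0},{"gripper":0.5,"slide":[0,0,0],"yaw":0}]}}

```text
t: 13.1
eef_pos: [0.634, -0.323, 0.0726]
tool_rot: [-3.141, 0.004, 0.002]
force: [0.6, 0.4, -0.4]
grip_width: 0.0699
grasp_force: 0.0
```

{"fn": "jog_arm", "kwargs": {"motion": [{"gripper":-1,"slide":[0,0,0],"yaw":0},{"gripper":-1,"slide":[0,0,0],"yaw":0},{"gripper":-1,"slide":[0,0,0],"yaw":0},{"gripper":-1,"slide":[0,0,0],"yaw":0},{"gripper":-1,"slide":[0,0,0],"yaw":0}]}}

```text
t: 13.6
eef_pos: [0.6349, -0.3232, 0.0741]
tool_rot: [3.141, -0.003, 0.002]
force: [-0.3, 1.2, 6.7]
grip_width: 0.0448
grasp_force: 25.2
```

```bash
python3 -c "
from h import *
to(.435,-.41,.25,-90)"
```

```text
t 13.6 pos [ 0.6349 -0.3232  0.0741] tooly -90.12 tilt [ 0.0014 -0.0003] slide [-0.1994  0.0873 -0.1761] yaw -0.12 w 0.0448 J [-0.02  0.87  0.73  1.76 -0.77  0.82 -0.49] F [-0.3  1.2  6.7]
```

{"fn": "jog_arm", "kwargs": {"motion": [{"gripper":-1,"slide":[0,0,-0.02],"yaw":0},{"gripper":-1,"slide":[0,0,-0.04],"yaw":0},{"gripper":-1,"slide":[0,0,-0.045],"yaw":0},{"gripper":-1,"slide":[0,0,-0.045],"yaw":0},{"gripper":-1,"slide":[0,0,-0.025],"yaw":0}]}}

```text
t: 14.1
eef_pos: [0.6344, -0.3243, 0.2532]
tool_rot: [3.139, -0.005, 0.005]
force: [-0.3, -0.4, -1.7]
grip_width: 0.045
grasp_force: 24.8
```

{"fn": "jog_arm", "kwargs": {"motion": [{"gripper":-1,"slide":[-0.03,0.013,0],"yaw":0},{"gripper":-1,"slide":[-0.042,0.018,0],"yaw":0},{"gripper":-1,"slide":[-0.042,0.018,0],"yaw":0},{"gripper":-1,"slide":[-0.042,0.018,0],"yaw":0},{"gripper":-1,"slide":[-0.03,0.014,0],"yaw":0}]}}

```text
t: 14.6
eef_pos: [0.4445, -0.4047, 0.2495]
tool_rot: [3.141, -0.008, 0.0]
force: [0.2, -1.2, -1.1]
grip_width: 0.0452
grasp_force: 24.8
```

{"fn": "jog_arm", "kwargs": {"motion": [{"gripper":-1,"slide":[-0.013,0.006,0],"yaw":0},{"gripper":-1,"slide":[0,0,0],"yaw":0},{"gripper":-1,"slide":[0,0,0.03],"yaw":0},{"gripper":-1,"slide":[0,0,0.03],"yaw":0},{"gripper":-1,"slide":[0,0,0.0],"yaw":0}]}}

```text
t: 15.1
eef_pos: [0.4361, -0.4068, 0.1851]
tool_rot: [-3.138, -0.001, 0.006]
force: [0.4, 0.7, -1.8]
grip_width: 0.0449
grasp_force: 24.8
```

```bash
python3 -c "
from h import *
to(.435,-.41,.087,-90)
S=ctrl.capture('side');T=ctrl.capture('top')
save(S,'s5.png',(60,260,140,370),2.9)"
```

```text
t 15.1 pos [ 0.4361 -0.4068  0.1851] tooly -89.97 tilt [-0.0037  0.004 ] slide [-0.0008  0.0036  0.0981] yaw 0.03 w 0.0449 J [ 0.13  0.62  0.83  1.96 -0.61  0.84 -0.27] F [ 0.4  0.7 -1.8]
```

View pics/s5.png

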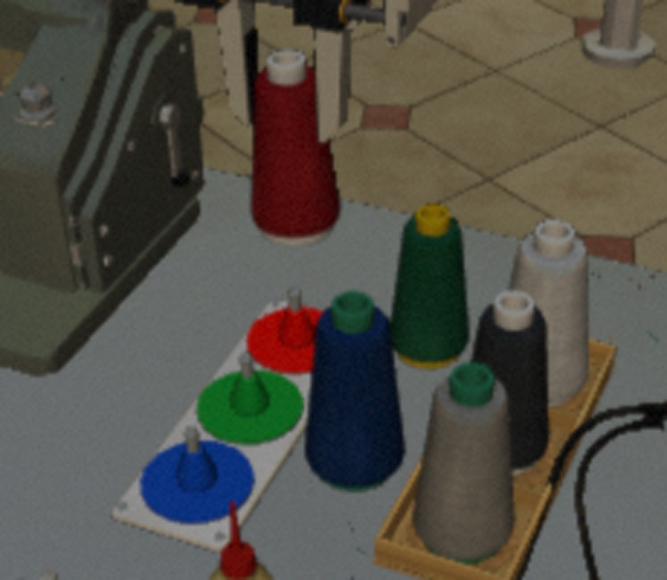

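Red hangs upright over the red pin (pin tip at 293,293). Lowering in stages.

{"fn": "jog_arm", "kwargs": {"motion": [{"gripper":-1,"slide":[-0.0008,0.003,0],"yaw":0},{"gripper":-1,"slide":[0,0,0.02],"yaw":0},{"gripper":-1,"slide":[0,0,0.015],"yaw":0},{"gripper":-1,"slide":[0,0,0],"yaw":0},{"gripper":-1,"slide":[0,0,0],"yaw":0}]}}

```text
t: 15.7
eef_pos: [0.4344, -0.4128, 0.1535]
tool_rot: [3.142, -0.004, -0.0]
force: [0.0, 0.3, -0.6]
grip_width: 0.045
grasp_force: 24.8
```

```bash
python3 -c "
from h import *
to(.435,-.41,.088,-90)"
```

```text
t 15.7 pos [ 0.4344 -0.4128  0.1535] tooly -90.14 tilt [-0.     -0.0001] slide [ 0.0006 -0.0028  0.0655] yaw -0.14 w 0.045 J [ 0.17  0.65  0.79  1.99 -0.66  0.78 -0.23] F [ 0.   0.3 -0.6]
```

{"fn": "jog_arm", "kwargs": {"motion": [{"gripper":-1,"slide":[0.0006,-0.0025,0],"yaw":0},{"gripper":-1,"slide":[0,0,0.015],"yaw":0},{"gripper":-1,"slide":[0,0,0.02],"yaw":0},{"gripper":-1,"slide":[0,0,0.015],"yaw":0},{"gripper":-1,"slide":[0,0,0.005],"yaw":0}]}}

```text
t: 16.2
eef_pos: [0.4344, -0.4094, 0.0963]
tool_rot: [-3.14, 0.004, 0.003]
force: [0.3, 0.3, -2.1]
grip_width: 0.0447
grasp_force: 24.8
```

{"fn": "jog_arm", "kwargs": {"motion": [{"gripper":-1,"slide":[0,0,0.004],"yaw":0},{"gripper":-1,"slide":[0,0,0.003],"yaw":0},{"gripper":-1,"slide":[0,0,0.002],"yaw":0},{"gripper":-1,"slide":[0,0,0.001],"yaw":0},{"gripper":-1,"slide":[0,0,0],"yaw":0}]}}

```text
t: 16.7
eef_pos: [0.435, -0.4102, 0.0883]
tool_rot: [3.141, -0.003, 0.001]
force: [-0.1, -0.5, -1.3]
grip_width: 0.0449
grasp_force: 24.8
```

```bash
python3 -c "
from h import *
to(.435,-.41,.088,-90)"
```

```text
t 16.7 pos [ 0.435  -0.4102  0.0883] tooly -90.13 tilt [ 0.0003 -0.0002] slide [-0.     -0.0002  0.0003] yaw -0.13 w 0.0449 J [ 0.23  0.73  0.69  2.03 -0.76  0.66 -0.15] F [-0.1 -0.5 -1.3]
```

Almost down. I'll lower 1.5 mm more, release and rise, then go to green at (.394,-.326).

{"fn": "jog_arm", "kwargs": {"motion": [{"gripper":-1,"slide":[0,0,0.001],"yaw":0},{"gripper":-1,"slide":[0,0,0.0005],"yaw":0},{"gripper":-1,"slide":[0,0,0],"yaw":0},{"gripper":0.4,"slide":[0,0,0],"yaw":0},{"gripper":0.4,"slide":[0,0,0],"yaw":0}]}}

```text
t: 17.2
eef_pos: [0.4352, -0.4103, 0.087]
tool_rot: [3.141, -0.003, 0.001]
force: [0.2, -0.5, -0.4]
grip_width: 0.0565
grasp_force: 0.0
```

{"fn": "jog_arm", "kwargs": {"motion": [{"gripper":0.4,"slide":[0,0,0],"yaw":0},{"gripper":0.4,"slide":[0,0,-0.015],"yaw":0},{"gripper":0.4,"slide":[0,0,-0.035],"yaw":0},{"gripper":0.5,"slide":[0,0,-0.04],"yaw":0},{"gripper":0.5,"slide":[0,0,-0.03],"yaw":0}]}}

```text
t: 17.7
eef_pos: [0.4346, -0.4107, 0.2096]
tool_rot: [3.14, -0.005, 0.001]
force: [0.2, -0.6, -0.8]
grip_width: 0.0694
grasp_force: 0.0
```

{"fn": "jog_arm", "kwargs": {"motion": [{"gripper":0.5,"slide":[-0.013,-0.028,0],"yaw":0},{"gripper":0.5,"slide":[-0.014,-0.028,0],"yaw":0},{"gripper":0.5,"slide":[-0.014,-0.028,0],"yaw":0},{"gripper":0.5,"slide":[0,0,0.02],"yaw":0},{"gripper":0.5,"slide":[0,0,0],"yaw":0}]}}

```text
t: 18.2
eef_pos: [0.3937, -0.3246, 0.1864]
tool_rot: [-3.14, 0.002, 0.001]
force: [0.8, -0.7, -0.2]
grip_width: 0.0697
grasp_force: 0.0
```

```bash
python3 -c "
from h import *
to(.3939,-.3261,.070,-90)
S=ctrl.capture('side');T=ctrl.capture('top')
save(S,'s6.png',(60,260,140,370),2.9)"
```

```text
t 18.2 pos [ 0.3937 -0.3246  0.1864] tooly -90.08 tilt [-0.0007  0.0016] slide [0.0003 0.0017 0.1164] yaw -0.08 w 0.0697 J [-0.01  0.52  0.87  2.15 -0.61  0.73 -0.31] F [ 0.8 -0.7 -0.2]
```

View pics/s6.png

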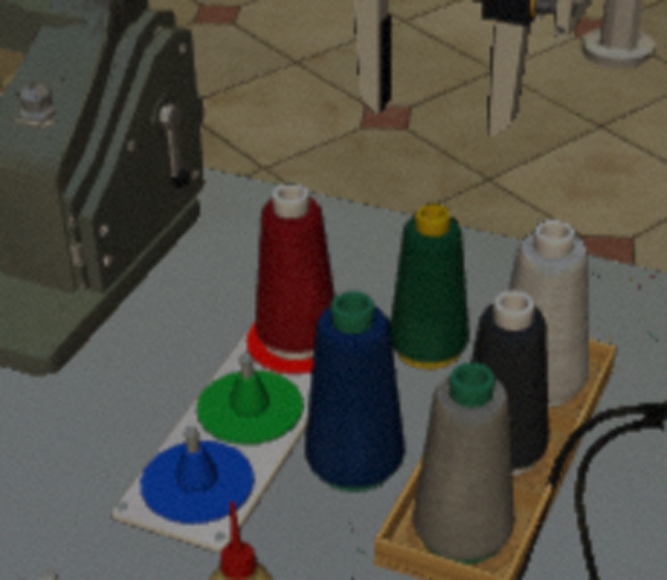

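Red is fully down on its flange (290,365). For green the white cone leaves little room at the finger, so I narrow the opening to about 58 mm.

{"fn": "jog_arm", "kwargs": {"motion": [{"gripper":0.25,"slide":[0.0,0.0015,0.02],"yaw":0},{"gripper":0.25,"slide":[0,0,0.02],"yaw":0},{"gripper":0.25,"slide":[0,0,0],"yaw":0},{"gripper":0.25,"slide":[0,0,0],"yaw":0},{"gripper":0.25,"slide":[0,0,0],"yaw":0}]}}

```text
t: 18.8
eef_pos: [0.3944, -0.3283, 0.1477]
tool_rot: [3.141, -0.004, 0.001]
force: [-0.2, -0.5, 0.0]
grip_width: 0.058
grasp_force: 0.0
```

```bash
python3 -c "
from h import *
to(.3939,-.3261,.070,-90)"
```

```text
t 18.8 pos [ 0.3944 -0.3283  0.1477] tooly -90.16 tilt [ 0.0009 -0.0009] slide [-0.0006 -0.0023  0.0777] yaw -0.16 w 0.058 J [ 0.05  0.57  0.79  2.18 -0.68  0.65 -0.24] F [-0.2 -0.5  0. ]
```

{"fn": "jog_arm", "kwargs": {"motion": [{"gripper":0.25,"slide":[-0.0005,-0.002,0],"yaw":0},{"gripper":0.25,"slide":[0,0,0.03],"yaw":0},{"gripper":0.25,"slide":[0,0,0.03],"yaw":0},{"gripper":0.25,"slide":[0,0,0.017],"yaw":0},{"gripper":0.25,"slide":[0,0,0],"yaw":0}]}}

```text
t: 19.3
eef_pos: [0.3931, -0.3249, 0.0686]
tool_rot: [-3.14, 0.004, 0.003]
force: [-0.2, 0.2, 0.7]
grip_width: 0.0581
grasp_force: 0.0
```

{"fn": "jog_arm", "kwargs": {"motion": [{"gripper":-1,"slide":[0,0,0],"yaw":0},{"gripper":-1,"slide":[0,0,0],"yaw":0},{"gripper":-1,"slide":[0,0,0],"yaw":0},{"gripper":-1,"slide":[0,0,0],"yaw":0},{"gripper":-1,"slide":[0,0,0],"yaw":0}]}}

```text
t: 19.8
eef_pos: [0.3941, -0.3257, 0.0706]
tool_rot: [3.141, -0.003, 0.002]
force: [-1.3, 0.3, 7.5]
grip_width: 0.0434
grasp_force: 25.3
```

```bash
python3 -c "
from h import *
to(.511,-.409,.26,-90)"
```

```text
t 19.8 pos [ 0.3941 -0.3257  0.0706] tooly -90.12 tilt [ 0.0016 -0.0006] slide [ 0.1173  0.0832 -0.1892] yaw -0.12 w 0.0434 J [ 0.18  0.67  0.61  2.23 -0.86  0.49 -0.1 ] F [-1.3  0.3  7.5]
```

{"fn": "jog_arm", "kwargs": {"motion": [{"gripper":-1,"slide":[0,0,-0.02],"yaw":0},{"gripper":-1,"slide":[0,0,-0.04],"yaw":0},{"gripper":-1,"slide":[0,0,-0.045],"yaw":0},{"gripper":-1,"slide":[0,0,-0.045],"yaw":0},{"gripper":-1,"slide":[0,0,-0.04],"yaw":0}]}}

```text
t: 20.3
eef_pos: [0.3932, -0.3254, 0.2619]
tool_rot: [3.141, -0.004, 0.0]
force: [0.2, -0.1, -1.6]
grip_width: 0.0432
grasp_force: 24.8
```

{"fn": "jog_arm", "kwargs": {"motion": [{"gripper":-1,"slide":[0.02,0.014,0],"yaw":0},{"gripper":-1,"slide":[0.035,0.025,0],"yaw":0},{"gripper":-1,"slide":[0.035,0.025,0],"yaw":0},{"gripper":-1,"slide":[0.02,0.014,0],"yaw":0},{"gripper":-1,"slide":[0.007,0.005,0],"yaw":0}]}}

```text
t: 20.8
eef_pos: [0.5122, -0.4095, 0.2593]
tool_rot: [3.141, -0.002, -0.0]
force: [0.2, -0.8, -1.5]
grip_width: 0.0436
grasp_force: 24.8
```

{"fn": "jog_arm", "kwargs": {"motion": [{"gripper":-1,"slide":[0,0,0.03],"yaw":0},{"gripper":-1,"slide":[0,0,0.035],"yaw":0},{"gripper":-1,"slide":[0,0,0.03],"yaw":0},{"gripper":-1,"slide":[0,0,0.005],"yaw":0},{"gripper":-1,"slide":[0,0,0.0],"yaw":0}]}}

```text
t: 21.3
eef_pos: [0.5096, -0.4084, 0.1597]
tool_rot: [-3.141, 0.004, 0.002]
force: [0.9, -0.0, -1.0]
grip_width: 0.0434
grasp_force: 24.8
```

```bash
python3 -c "
from h import *
to(.511,-.409,.0846,-90)"
```

```text
t 21.3 pos [ 0.5096 -0.4084  0.1597] tooly -90.16 tilt [-0.0013  0.0007] slide [0.0015 0.0006 0.0751] yaw -0.16 w 0.0434 J [ 0.1   0.72  0.81  1.86 -0.67  0.87 -0.33] F [ 0.9 -0.  -1. ]
```

{"fn": "jog_arm", "kwargs": {"motion": [{"gripper":-1,"slide":[0.0012,0.0006,0.01],"yaw":0},{"gripper":-1,"slide":[0,0,0.02],"yaw":0},{"gripper":-1,"slide":[0,0,0.02],"yaw":0},{"gripper":-1,"slide":[0,0,0.012],"yaw":0},{"gripper":-1,"slide":[0,0,0.005],"yaw":0}]}}

```text
t: 21.8
eef_pos: [0.5117, -0.4093, 0.0923]
tool_rot: [-3.141, 0.003, 0.0]
force: [0.1, -0.4, -1.2]
grip_width: 0.0435
grasp_force: 24.8
```

{"fn": "jog_arm", "kwargs": {"motion": [{"gripper":-1,"slide":[0,0,0.003],"yaw":0},{"gripper":-1,"slide":[0,0,0.002],"yaw":0},{"gripper":-1,"slide":[0,0,0.002],"yaw":0},{"gripper":-1,"slide":[0,0,0.0005],"yaw":0},{"gripper":-1,"slide":[0,0,0],"yaw":0}]}}

```text
t: 22.3
eef_pos: [0.5117, -0.4094, 0.0854]
tool_rot: [3.141, -0.003, 0.001]
force: [-0.4, -0.1, -1.5]
grip_width: 0.0436
grasp_force: 24.8
```

```bash
python3 -c "
from h import *
to(.511,-.409,.0846,-90)"
```

```text
t 22.3 pos [ 0.5117 -0.4094  0.0854] tooly -90.12 tilt [ 0.0003 -0.0002] slide [-0.0007 -0.0004  0.0008] yaw -0.12 w 0.0436 J [ 0.15  0.8   0.72  1.9  -0.77  0.75 -0.25] F [-0.4 -0.1 -1.5]
```

{"fn": "jog_arm", "kwargs": {"motion": [{"gripper":-1,"slide":[-0.0005,0,0.001],"yaw":0},{"gripper":-1,"slide":[0,0,0.0008],"yaw":0},{"gripper":-1,"slide":[0,0,0],"yaw":0},{"gripper":0.3,"slide":[0,0,0],"yaw":0},{"gripper":0.3,"slide":[0,0,0],"yaw":0}]}}

```text
t: 22.8
eef_pos: [0.5113, -0.4095, 0.0836]
tool_rot: [3.141, -0.003, 0.001]
force: [1.3, -0.1, 0.4]
grip_width: 0.0552
grasp_force: 0.0
```

{"fn": "jog_arm", "kwargs": {"motion": [{"gripper":0.3,"slide":[0,0,0],"yaw":0},{"gripper":0.3,"slide":[0,0,-0.015],"yaw":0},{"gripper":0.3,"slide":[0,0,-0.035],"yaw":0},{"gripper":0.5,"slide":[0,0,-0.04],"yaw":0},{"gripper":0.5,"slide":[0,0,-0.03],"yaw":0}]}}

```text
t: 23.3
eef_pos: [0.5109, -0.4101, 0.2065]
tool_rot: [3.14, -0.005, 0.001]
force: [0.9, -0.4, 0.1]
grip_width: 0.0686
grasp_force: 0.0
```

{"fn": "jog_arm", "kwargs": {"motion": [{"gripper":0.5,"slide":[0.004,-0.027,0],"yaw":0},{"gripper":0.5,"slide":[0.004,-0.027,0],"yaw":0},{"gripper":0.5,"slide":[0.004,-0.028,0],"yaw":0},{"gripper":0.5,"slide":[0,0,0.02],"yaw":0},{"gripper":0.5,"slide":[0,0,0],"yaw":0}]}}

```text
t: 23.8
eef_pos: [0.5231, -0.3256, 0.1827]
tool_rot: [-3.14, 0.001, 0.002]
force: [-0.6, 0.8, -0.4]
grip_width: 0.0698
grasp_force: 0.0
```

```bash
python3 -c "
from h import *
to(.5235,-.3275,.081,-90)
S=ctrl.capture('side');T=ctrl.capture('top')
save(S,'s7.png',(60,260,140,370),2.9)"
```

```text
t 23.8 pos [ 0.5231 -0.3256  0.1827] tooly -90.03 tilt [-0.0016  0.0015] slide [0.0005 0.002  0.1017] yaw -0.03 w 0.0698 J [-0.07  0.66  0.86  1.92 -0.65  0.87 -0.44] F [-0.6  0.8 -0.4]
```

View pics/s7.png

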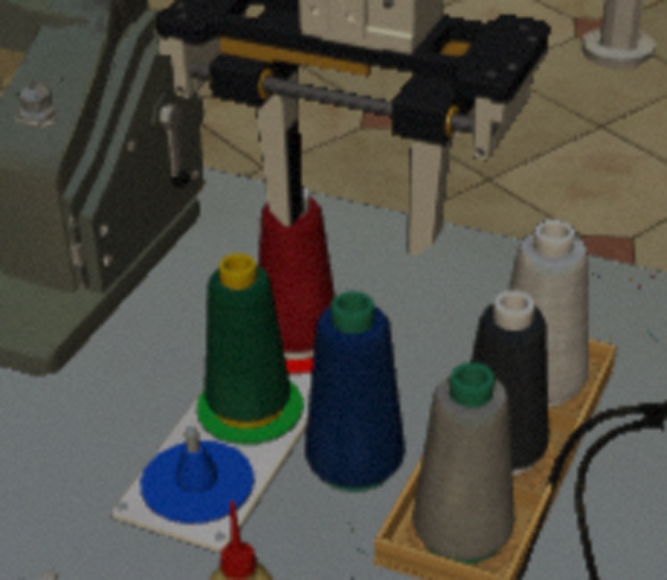

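Green is fully down on its flange (245,420). Blue is between the fingers. I use a 62 mm opening to clear the green cone.

{"fn": "jog_arm", "kwargs": {"motion": [{"gripper":0.33,"slide":[0.0,0.001,0.02],"yaw":0},{"gripper":0.33,"slide":[0,0,0.01],"yaw":0},{"gripper":0.33,"slide":[0,0,0],"yaw":0},{"gripper":0.33,"slide":[0,0,0],"yaw":0},{"gripper":0.33,"slide":[0,0,0],"yaw":0}]}}

```text
t: 24.4
eef_pos: [0.5234, -0.3289, 0.1541]
tool_rot: [3.141, -0.004, 0.001]
force: [0.7, 0.1, -0.1]
grip_width: 0.0618
grasp_force: 0.0
```

```bash
python3 -c "
from h import *
to(.5235,-.3275,.081,-90)"
```

```text
t 24.4 pos [ 0.5234 -0.3289  0.1541] tooly -90.15 tilt [ 0.0007 -0.0005] slide [ 0.     -0.0015  0.0731] yaw -0.15 w 0.0618 J [-0.04  0.69  0.82  1.94 -0.69  0.82 -0.41] F [ 0.7  0.1 -0.1]
```

{"fn": "jog_arm", "kwargs": {"motion": [{"gripper":0.33,"slide":[0,-0.0013,0],"yaw":0},{"gripper":0.33,"slide":[0,0,0.03],"yaw":0},{"gripper":0.33,"slide":[0,0,0.028],"yaw":0},{"gripper":0.33,"slide":[0,0,0.015],"yaw":0},{"gripper":0.33,"slide":[0,0,0],"yaw":0}]}}

```text
t: 24.9
eef_pos: [0.5226, -0.3265, 0.079]
tool_rot: [-3.14, 0.004, 0.004]
force: [0.5, 0.4, 0.6]
grip_width: 0.062
grasp_force: 0.0
```

{"fn": "jog_arm", "kwargs": {"motion": [{"gripper":-1,"slide":[0,0,0],"yaw":0},{"gripper":-1,"slide":[0,0,0],"yaw":0},{"gripper":-1,"slide":[0,0,0],"yaw":0},{"gripper":-1,"slide":[0,0,0],"yaw":0},{"gripper":-1,"slide":[0,0,0],"yaw":0}]}}

```text
t: 25.4
eef_pos: [0.5238, -0.3276, 0.0814]
tool_rot: [3.141, -0.004, 0.003]
force: [-0.4, -0.3, 6.6]
grip_width: 0.0497
grasp_force: 25.2
```

```bash
python3 -c "
from h import *
to(.587,-.408,.26,-90)"
```

```text
t 25.4 pos [ 0.5238 -0.3276  0.0814] tooly -90.13 tilt [ 0.0017 -0.0009] slide [ 0.0637  0.0804 -0.1784] yaw -0.13 w 0.0497 J [ 0.02  0.77  0.72  1.99 -0.8   0.69 -0.32] F [-0.4 -0.3  6.6]
```

{"fn": "jog_arm", "kwargs": {"motion": [{"gripper":-1,"slide":[0,0,-0.02],"yaw":0},{"gripper":-1,"slide":[0,0,-0.04],"yaw":0},{"gripper":-1,"slide":[0,0,-0.045],"yaw":0},{"gripper":-1,"slide":[0,0,-0.045],"yaw":0},{"gripper":-1,"slide":[0,0,-0.03],"yaw":0}]}}

```text
t: 25.9
eef_pos: [0.5233, -0.3276, 0.2634]
tool_rot: [3.141, -0.004, 0.003]
force: [0.3, -0.3, -0.3]
grip_width: 0.0494
grasp_force: 24.8
```

{"fn": "jog_arm", "kwargs": {"motion": [{"gripper":-1,"slide":[0.01,0.012,0],"yaw":0},{"gripper":-1,"slide":[0.02,0.025,0],"yaw":0},{"gripper":-1,"slide":[0.02,0.025,0],"yaw":0},{"gripper":-1,"slide":[0.01,0.014,0],"yaw":0},{"gripper":-1,"slide":[0.0035,0.0045,0],"yaw":0}]}}

```text
t: 26.4
eef_pos: [0.5869, -0.4089, 0.2599]
tool_rot: [3.141, -0.004, -0.001]
force: [-0.2, -0.3, -1.9]
grip_width: 0.0494
grasp_force: 24.8
```

{"fn": "jog_arm", "kwargs": {"motion": [{"gripper":-1,"slide":[0,0,0.03],"yaw":0},{"gripper":-1,"slide":[0,0,0.03],"yaw":0},{"gripper":-1,"slide":[0,0,0.02],"yaw":0},{"gripper":-1,"slide":[0,0,0],"yaw":0},{"gripper":-1,"slide":[0,0,0],"yaw":0}]}}

```text
t: 26.9
eef_pos: [0.5863, -0.4075, 0.1808]
tool_rot: [-3.141, 0.004, 0.001]
force: [0.4, -0.5, -1.6]
grip_width: 0.0496
grasp_force: 24.8
```

```bash
python3 -c "
from h import *
to(.587,-.408,.0954,-90)"
```

```text
t 26.9 pos [ 0.5863 -0.4075  0.1808] tooly -90.14 tilt [-0.0004  0.0001] slide [0.0007 0.0006 0.0854] yaw -0.14 w 0.0496 J [ 0.06  0.77  0.84  1.69 -0.66  0.99 -0.44] F [ 0.4 -0.5 -1.6]
```

{"fn": "jog_arm", "kwargs": {"motion": [{"gripper":-1,"slide":[0.0007,0.0005,0.015],"yaw":0},{"gripper":-1,"slide":[0,0,0.02],"yaw":0},{"gripper":-1,"slide":[0,0,0.02],"yaw":0},{"gripper":-1,"slide":[0,0,0.015],"yaw":0},{"gripper":-1,"slide":[0,0,0.006],"yaw":0}]}}

```text
t: 27.4
eef_pos: [0.587, -0.4077, 0.103]
tool_rot: [-3.141, 0.003, 0.002]
force: [-0.4, 0.3, -1.3]
grip_width: 0.0496
grasp_force: 24.8
```

{"fn": "jog_arm", "kwargs": {"motion": [{"gripper":-1,"slide":[0,0,0.004],"yaw":0},{"gripper":-1,"slide":[0,0,0.003],"yaw":0},{"gripper":-1,"slide":[0,0,0.002],"yaw":0},{"gripper":-1,"slide":[0,0,0.0005],"yaw":0},{"gripper":-1,"slide":[0,0,0],"yaw":0}]}}

```text
t: 27.9
eef_pos: [0.5875, -0.4086, 0.0955]
tool_rot: [3.141, -0.004, 0.001]
force: [-0.3, 0.2, 1.1]
grip_width: 0.0498
grasp_force: 24.9
```

```bash
python3 -c "
from h import *
to(.587,-.408,.0954,-90)"
```

```text
t 27.9 pos [ 0.5875 -0.4086  0.0955] tooly -90.13 tilt [ 0.0009 -0.0005] slide [-0.0005 -0.0006  0.0001] yaw -0.13 w 0.0498 J [ 0.1   0.85  0.76  1.75 -0.75  0.86 -0.37] F [-0.3  0.2  1.1]
```

{"fn": "jog_arm", "kwargs": {"motion": [{"gripper":-1,"slide":[0,0,0.0005],"yaw":0},{"gripper":-1,"slide":[0,0,0],"yaw":0},{"gripper":0.4,"slide":[0,0,0],"yaw":0},{"gripper":0.4,"slide":[0,0,0],"yaw":0},{"gripper":0.4,"slide":[0,0,0],"yaw":0}]}}

```text
t: 28.4
eef_pos: [0.5874, -0.4082, 0.0943]
tool_rot: [-3.142, 0.003, -0.0]
force: [1.0, 0.4, -0.7]
grip_width: 0.0644
grasp_force: 0.0
```

{"fn": "jog_arm", "kwargs": {"motion": [{"gripper":0.4,"slide":[0,0,0],"yaw":0},{"gripper":0.4,"slide":[0,0,-0.015],"yaw":0},{"gripper":0.4,"slide":[0,0,-0.035],"yaw":0},{"gripper":0.4,"slide":[0,0,-0.04],"yaw":0},{"gripper":0.4,"slide":[0,0,-0.04],"yaw":0}]}}

```text
t: 28.9
eef_pos: [0.5869, -0.4084, 0.2267]
tool_rot: [3.141, -0.005, -0.001]
force: [0.4, -0.5, 0.1]
grip_width: 0.0648
grasp_force: 0.0
```

{"fn": "jog_arm", "kwargs": {"motion": [{"gripper":0.4,"slide":[0,0,-0.05],"yaw":0},{"gripper":0.4,"slide":[0,0,-0.05],"yaw":0},{"gripper":0.4,"slide":[0,0,0],"yaw":0},{"gripper":0.4,"slide":[0,0,0],"yaw":0},{"gripper":0.4,"slide":[0,0,0],"yaw":0}]}}

```text
t: 29.4
eef_pos: [0.587, -0.4076, 0.3237]
tool_rot: [-3.14, 0.003, 0.001]
force: [0.4, 0.4, 0.0]
grip_width: 0.0652
grasp_force: 0.0
```

```bash
python3 -c "
from h import *
to(.587,-.408,.3,-90)
S=ctrl.capture('side');T=ctrl.capture('top')
save(S,'s8.png',(100,290,140,370),2.9);save(T,'t8.png',(80,265,175,325),3)"
```

```text
t 29.4 pos [ 0.587  -0.4076  0.3237] tooly -90.12 tilt [-0.0008  0.0011] slide [0.     0.0005 0.0237] yaw -0.12 w 0.0652 J [ 0.01  0.65  0.93  1.54 -0.54  1.23 -0.54] F [0.4 0.4 0. ]
```

View pics/s8.png

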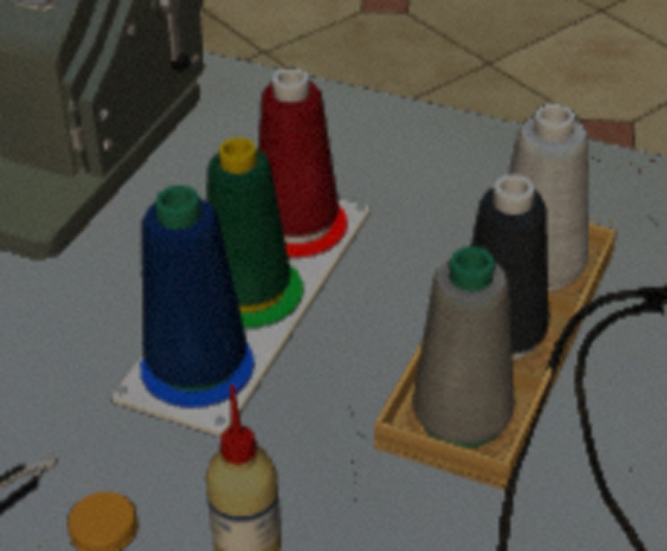

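View pics/t8.png

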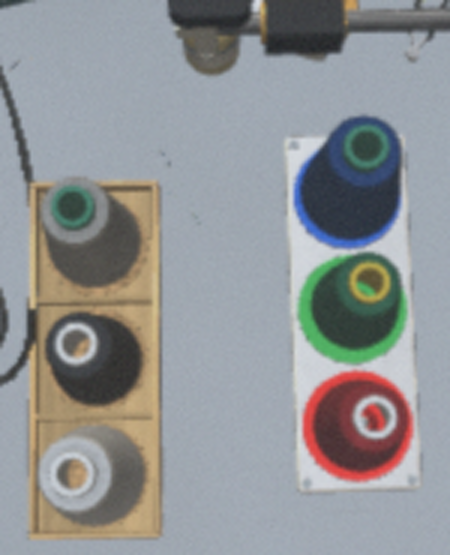

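All three cones sit fully down on their holders of the same colour. Black stands on the cork in the middle compartment, and white and grey are untouched. Handing in.

```bash
python3 -c "
from cell import ctrl
print(ctrl.job_done())"
```

```text
the job is handed in; nothing more can be done
None
```

I handed the job in at about 29 s: red, green and blue stand fully down on their matching holders, black is upright on the cork disc of the empty compartment, and white and grey were left as they were, all checked in the final side and top pictures (the hand-in itself returned no verdict).

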